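Press home the lid of the round brass pot

ROBOT

A 7-joint arm with a two-finger parallel gripper is mounted at the origin on the work surface. World frame = base frame: x ahead of the robot, y to its left, z up, the work surface at z = 0. Lengths are in m, angles in degrees, forces in N, time in s.
With the tool pointing down it reaches from about 0.4 to 0.85 m from the base axis. Payload 4.5 kg.
Tool frame: the origin (TCP) lies where the fingers leave the gripper's body, on its centre line; the fingertips stand 64 mm ahead of it and the grasp point (between the pads) lies 45 mm ahead of it (finger_overhang is the distance from the TCP to the fingertips, in m); z points along the fingers, y is the line along which they close (so a half turn about z gives the same grasp; the last joint's range is limited). The gripper opens to 88 mm and grips with 3 to 60 N. Pads are 18 mm wide; open, the fingers measure 123 mm over their backs; the gripper's body (75 mm by 187 mm) begins 45 mm behind the grasp point.
Start: joints at [77.796, 39.483, -11.15, 89.685, 9.013, 51.709, -12.324], TCP at [0.153, -0.606, 0.303] pointing down, gripper open.
Joint ranges: [-172.22, 172.22], [-26.19, 119.32], [-84.43, 86.54], [7.71, 146.69], [-57.33, 237.33], [2.42, 119.75], [-152.13, 152.13]. Speed limits (degrees/s): [147.25, 147.25, 180, 180, 180, 180, 180].

INTERFACE

Orientations are given as a 3x3 rotation matrix whose columns are the frame's x, y, z axes.
In Python, from bench import get_obs, capture, close_job, regions_of, finger_overhang gives the robot as it stands. The module is installed in compiled form; this text tells all that it offers.
- The arm moves only by the shell command python3 -m inch 'ROWS' [FORCE]. ROWS is JSON, a list of rows, each a list of 7 numbers: the opening, from -1 (shut) to 1 (fully open), then the shift along the tool's x, y, z in cm, then the turn, a rotation vector about the tool's x, y, z in degrees. In form: [[fingers, tx, ty, tz, ax, ay, az], ...]. A call has 1 to 12 rows; each row shifts and turns the commanded pose from where the row before left it, along the tool's axes as they then stand; what a row does not reach is not made up. A row lasts 1/12 s, in which the tool goes at most 41.7 mm and 7.16 degrees, less where a joint would pass 70% of its speed; a pose out of reach is approached as far as the arm can. A call is refused whole if a number of a shift passes 4.17 or a number of a turn 7.16, either way. A call with a gripper value outside its range is refused whole. The fingers move at their own pace and stop on an object; FORCE is the grip in N (left out, the last holds). Time passes only in rows, so rows that do not move let the fingers close. It gives the time, the measured TCP pose, the force, the opening and the grip force at its end, in the units of the state.
- get_obs(): the state, without advancing time (a new reading comes with each control period).
- capture(name): name is "scene" or "top" or "wrist"; returns a dict with "img" (480x640x3 uint8, blue, green, red), "range_z" (480x640 float32, m along the optical axis (not along the pixel's ray), 0 where there is no reading), "K" (3x3 intrinsics, pixels), "cam_to_world" (4x4, takes a point from camera to world coordinates). Camera axes: x right, y up, looking along -z (the intrinsics and any distortion apply to the point x, -y, -z); pixel columns grow to the right and rows downward; lengths in m; the calibration is good to about 2 mm. A picture is of the moment at which its call begins.
- close_job(): hands the job in; it is judged then, once.
Trained networks look in the newest picture that a camera, given by its name, has taken for a name from the list of things; names that differ only in an ending like _2 or _b are one class to them, and where a whole thing is asked for, a point or a joint stands for the part that bears it (a point fixed in the world has none). Each returns a list of dicts, best first, with "p" (0 to 1); they miss things now and then, are a little off and sometimes report something else, mostly with a low value. They report only what shows in the picture. A call takes as long as a camera call. They do not tell look-alikes from the thing itself.
- regions_of(camera, name): "mask" (480x640 bool, what is visible of it) and "position" ([column, row] in pixels, amid what is visible of it).
The state is a dict: "clock": time; "joint_pos": joint angles; "joint_vel": joint speeds; "effort": joint torques, N m; "eef_pos": TCP position; "tool_rot": TCP orientation; "wrist_force": force on the tool from outside, world axes, zero at the start; "moment": the same for the moment, N m; "opening": finger opening in m; "grasp_force": force on a finger pad.
Only numpy, scipy, OpenCV 4.12 (cv2) and the standard library are available. Lean on these libraries where they do the work, as an engineer would, in place of code of your own. Each camera call takes 0.05 s, during which the arm holds its last target. There are 200 camera calls.

TASK

Three brass vessels stand on firebricks, each with its lid standing a little proud of the rim. Gently press the lid of the squat, round-bellied pot down with the fingertips until it is fully home on the rim, then withdraw a hand's breadth clear of it. Do not pick up, tip or shift the pot, do not touch the tall vase or the square casket, and leave the tongs and the flux tin where they lie.

Things in the scene. Friction and masses are not known exactly. Their poses are not given: they have to be found in the camera images.
- round_pot: The pot to work on: squat, round brass pot with a wide belly 116 mm across (round from above), rim 74 mm above its underside and 82 mm across, a thin copper band round the belly; 0.7 kg with its lid, give or take; standing loose on a firebrick (110 x 110 x 60 mm high). Origin: centre of its underside; z up along its axis.
- round_knob (a point): Centre of the flat top of the knob on the round pot's lid. The knob head is 20 mm across and 8 mm high on a 10 mm neck; its top stands 24 mm above the underside of the lid (a brass disc 82 mm across). With the lid fully home it is 98 mm above the pot's underside, at the start 106 to 112 mm.
- round_lid (a joint): How far the round pot's lid is pushed down, in m: 0 = standing 14 mm proud of the rim, 0.014 = fully home. It starts between 0 and 0.006. The lid slides straight down the pot's axis against a friction of about 3 N, stays where it is left, and meets a firm stop when home, where the force rises at once (a push of 7 N or so shows that it is there; the pot itself takes no harm below 40 N).
- tall_pot: Slender brass vase, 72 mm across at the belly, 116 mm high to its rim (52 mm across), loose on its own firebrick. Leave alone. Origin: centre of its underside.
- tall_knob (a point): Centre of the top of the knob on the vase's lid, 140 mm (lid home) to 154 mm above the vase's underside. The lid's slide is like the round pot's. It must be left standing proud and untouched.
- casket: Square brass casket, 84 x 84 mm at the foot, 62 mm high to its rim, loose on its own firebrick. Leave alone. Origin: centre of its underside.
- casket_knob (a point): Centre of the top of the knob on the casket's square lid (78 x 78 mm), 86 mm (lid home) to 100 mm above the casket's underside. The lid's slide is like the round pot's. It must be left standing proud and untouched.
- tongs: Dark steel tongs, 250 mm long, 10 mm thick, lying loose on the bench beyond the bricks. Leave alone. Origin: under the rivet; x along the tongs.
- tin: Small round flux tin, 52 mm across and 55 mm high, standing loose on the bench beyond the bricks. Leave alone. Origin: centre of its underside.
Mind the look-alikes: they are no part of the job. What is shaped like the round_pot but blue or purple is not meant.

How it is judged (in metres and radians):
On the way, in this order (a step that is already met when the one before it is completed fails the run):
1. the fingers rest on the round pot's lid and it is pressed home (value of joint round_lid above 0.012 m and contact force between the fingers and round_pot above 0.5 N), for 0.05 s.
2. the fingers have withdrawn at least 50 mm from the knob, the lid staying home (value of joint round_lid above 0.012 m and distance between the grasp point and round_knob above 0.05 m), for 0.1 s.
At the end, for the whole second after the job is handed in: The round pot's lid is home (within 2 mm of the rim), the pot upright, at rest and within 12 mm of where it stood; the knobs of the vase and casket within 3 mm and the tongs and tin within 10 mm of where they were; the fingers withdrawn (grasp point more than 50 mm from the knob) (all of step 2 and distance of round_pot from where it was at the start of the episode below 0.012 m and angle between round_pot's own z axis and vertical below 0.1 rad and linear speed of round_pot below 0.01 m/s and distance of each of tall_knob, casket_knob from where it was at the start of the episode below 0.003 m and distance of each of tongs, tin from where it was at the start of the episode below 0.01 m); the robot touches nothing.
It fails at once if the pot is pressed roughly (more than 40 N) (contact force between the fingers and round_pot above 40 N).
It fails at once if the pot is picked up, shifted (more than 12 mm) or tipped (more than 0.15 rad) (distance of round_pot from where it was at the start of the episode above 0.012 m or angle between round_pot's own z axis and vertical above 0.15 rad).
It fails at once if the vase is touched or its lid moved (contact force between any of the arm, the fingers and tall_pot above 0.5 N or distance of tall_knob from where it was at the start of the episode above 0.004 m).
It fails at once if the casket is touched or its lid moved (contact force between any of the arm, the fingers and casket above 0.5 N or distance of casket_knob from where it was at the start of the episode above 0.004 m).
It fails at once if the tongs or the tin are moved (more than 10 mm) (distance of any of tongs, tin from where it was at the start of the episode above 0.01 m).
It also fails if it takes over 34 s, if anything falls off the work surface, if the arm or the gripper's body presses on something with over 40 N, if the wrist force passes 120 N, or if a joint passes its speed limit or range.

## Working session

There is one attempt and no reset: what is moved stays moved. The work goes in short steps, Python scripts to look and compute and a shell command to move; the robot and the scene stay as the last step left them, time stands still between calls to the robot, and variables do not carry over. Pictures are saved under pics/ and viewed, at most 10 in all, crops included, and the job is handed in when it is done.

```bash
mkdir -p pics; cat > h.py <<'E'
import numpy as np, cv2
from bench import *
def world(c,uv,z):
    K=c["K"];u,v=np.array(uv).T
    p=np.stack([(u-K[0,2])/K[0,0]*z,-(v-K[1,2])/K[1,1]*z,-z],-1)
    M=c["cam_to_world"];return p@M[:3,:3].T+M[:3,3]
E
python3 - <<'E'
from h import *
o=get_obs();print(o["clock"],o["eef_pos"],o["tool_rot"],o["opening"],o["wrist_force"])
for n in("top","scene"):
    c=capture(n);cv2.imwrite(f"pics/{n}0.png",c["img"])
    for name in("round_pot","round_knob","tall_pot","casket","tongs","tin"):
        for r in regions_of(n,name):
            m=r["mask"]&(c["range_z"]>0);v,u=np.nonzero(m)
            if len(u)<5: continue
            P=world(c,np.c_[u,v],c["range_z"][m])
            print(n,name,round(r["p"],2),np.round(r["position"]),P.min(0).round(3),P.max(0).round(3),np.median(P,0).round(3))
E
```

```text
0.0 [ 0.15253894 -0.60555875  0.30188272] [[ 9.69679636e-01  2.44378946e-01 -5.78289540e-04]
 [ 2.44379602e-01 -9.69677952e-01  1.81103046e-03]
 [-1.18176902e-04 -1.89744152e-03 -9.99998193e-01]] 0.08828868211359661 [-0.22552387  0.48303711  0.34858714]
top round_pot 0.95 [454. 298.] [ 0.4   -0.446 -0.006] [ 0.521 -0.318  0.118] [ 0.453 -0.365  0.089]
top round_pot 0.81 [382. 289.] [ 0.416 -0.265  0.023] [ 0.532 -0.15   0.17 ] [ 0.467 -0.203  0.144]
top round_pot 0.73 [365. 359.] [ 0.259 -0.231 -0.008] [ 0.376 -0.117  0.118] [ 0.316 -0.17   0.089]
top round_pot 0.61 [386. 208.] [ 0.604 -0.294 -0.008] [ 0.732 -0.173  0.116] [ 0.65  -0.224  0.087]
top round_pot 0.55 [302. 338.] [ 0.313 -0.095 -0.011] [0.433 0.02  0.12 ] [ 0.369 -0.037  0.089]
top round_knob 0.89 [368. 365.] [ 0.276 -0.216  0.061] [ 0.354 -0.135  0.118] [ 0.317 -0.175  0.094]
top round_knob 0.71 [304. 334.] [ 0.331 -0.076  0.061] [0.412 0.004 0.12 ] [ 0.371 -0.037  0.094]
top round_knob 0.68 [388. 201.] [ 0.623 -0.27  -0.003] [ 0.732 -0.191  0.116] [ 0.661 -0.229  0.094]
top round_knob 0.67 [383. 288.] [ 0.432 -0.249  0
[... 1495 characters left out ...]
16] [ 0.465 -0.371  0.096]
scene round_knob 0.73 [340. 205.] [ 0.326 -0.074  0.074] [0.414 0.003 0.116] [ 0.379 -0.035  0.096]
scene round_knob 0.6 [250. 210.] [ 0.432 -0.248  0.142] [ 0.513 -0.169  0.173] [ 0.478 -0.206  0.151]
scene tall_pot 0.96 [444. 241.] [ 0.298  0.161 -0.002] [0.511 0.257 0.213] [0.494 0.193 0.145]
scene casket 0.84 [345. 271.] [ 0.517 -0.056  0.059] [0.626 0.056 0.166] [0.586 0.002 0.126]
scene casket 0.38 [251. 212.] [ 0.29  -0.298  0.001] [ 0.515 -0.167  0.173] [ 0.478 -0.205  0.151]
scene tongs 0.84 [269. 371.] [ 0.609 -0.162 -0.004] [ 0.87  -0.092  0.019] [ 0.752 -0.117  0.009]
scene tin 0.69 [416. 370.] [0.71  0.128 0.004] [0.762 0.183 0.062] [0.745 0.153 0.053]
```

View pics/top0.png

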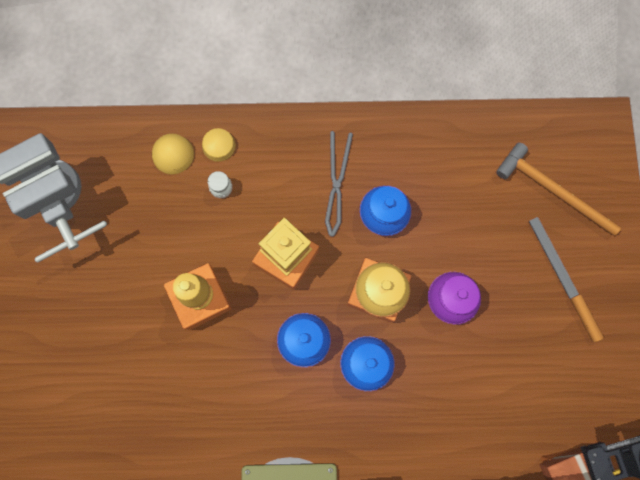

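```bash
python3 - <<'E'
from h import *
for n in("top","scene"):
    c=capture(n);Z=c["range_z"];v,u=np.nonzero(Z>0);P=world(c,np.c_[u,v],Z[v,u])
    near=np.hypot(P[:,0]-.473,P[:,1]+.208)<.07
    k=near&(P[:,2]>.158);print(n,k.sum(),P[k].mean(0),np.median(P[k],0),P[k].min(0),P[k].max(0),np.hypot(*(P[k].max(0)-P[k].min(0))[:2]))
    l=near&(P[:,2]>.134)&(P[:,2]<.152);print((P[l].min(0)+P[l].max(0))/2,np.median(P[l],0))
    print(np.median(c["img"][v[l],u[l]],0))
print(get_obs()["clock"])
E
```

```text
top 78 [ 0.47227657 -0.2082949   0.16496579] [ 0.47186999 -0.20811619  0.16528476] [ 0.4533951  -0.23171121  0.15833231] [ 0.4819708  -0.19354425  0.1696096 ] 0.04767900427761276
[ 0.47247024 -0.20872614  0.14299927] [ 0.47021771 -0.20645042  0.14809469]
[113. 207. 237.]
scene 70 [ 0.47361014 -0.20700614  0.16629404] [ 0.47528341 -0.20679246  0.1668384 ] [ 0.46272341 -0.21665963  0.15821252] [ 0.48309626 -0.19905059  0.17193089] 0.02692826220973326
[ 0.4719675  -0.20761631  0.1430242 ] [ 0.48529559 -0.20328105  0.14869429]
[181. 250. 255.]
0.8
```

The brass pot sits on its own firebrick at pixel (383, 290), with its knob at (387, 286), about (0.473, -0.2075, 0.168). The blue and purple pots stand directly on the bench and are decoys. I'll close the fingers and carry the tool over the pot at its present height.

```bash
python3 -m inch '[[-1,1.2,-0.9,0,0,0,0],[-1,2.4,-1.8,0,0,0,0],[-1,2.4,-1.8,0,0,0,0],[-1,2.4,-1.8,0,0,0,0],[-1,2.4,-1.8,0,0,0,0],[-1,2.4,-1.8,0,0,0,0],[-1,2.4,-1.8,0,0,0,0],[-1,2.4,-1.8,0,0,0,0],[-1,2.4,-1.8,0,0,0,0],[-1,2.4,-1.8,0,0,0,0],[-1,2.4,-1.8,0,0,0,0],[-1,2.4,-1.8,0,0,0,0]]' 5
python3 -m inch '[[-1,2.4,-1.8,0,0,0,0],[-1,2.4,-1.8,0,0,0,0],[-1,2.4,-1.8,0,0,0,0],[-1,2.4,-1.8,0,0,0,0],[-1,2.4,-1.8,0,0,0,0],[-1,1.2,-0.9,0,0,0,0],[-1,0,0,0,0,0,0],[-1,0,0,0,0,0,0]]'
cat > d.py <<'E'
from h import *
o=get_obs();R=np.array(o["tool_rot"]);p=np.array(o["eef_pos"]);print(o["clock"],p,"tip",p+R[:,2]*.064,o["opening"],o["wrist_force"])
print(R.round(4).tolist())
print("to go cm",100*R.T@(np.array([.4727,-.2076,.168])-(p+R[:,2]*.064)))
E
python3 d.py
python3 - <<'E'
from h import *
c=capture("wrist");cv2.imwrite("pics/w1.png",c["img"])
Z=c["range_z"];v,u=np.nonzero(Z>0);P=world(c,np.c_[u,v],Z[v,u])
k=(np.hypot(P[:,0]-.473,P[:,1]+.208)<.03)&(P[:,2]>.162)&(P[:,2]<.176)
print(k.sum(),np.median(P[k],0),P[k].min(0),P[k].max(0))
E
```

```text
clock: 1.8
eef_pos: [0.3706, -0.3368, 0.303]
tool_rot: [[0.97, 0.244, 0.0], [0.244, -0.97, -0.0], [0.0, 0.001, -1.0]]
wrist_force: [1.1, 0.1, 0.2]
opening: 0.0098
grasp_force: 0.0
clock: 2.47
eef_pos: [0.4737, -0.2093, 0.3027]
tool_rot: [[0.969, 0.246, -0.0], [0.246, -0.969, -0.0], [-0.0, 0.0, -1.0]]
wrist_force: [-1.2, -0.1, -0.1]
opening: 0.0003
grasp_force: 0.0
2.4667 [ 0.47373882 -0.20933689  0.30274267] tip [ 0.47373251 -0.2093577   0.23874267] 0.00034265129516212014 [-1.17928171 -0.06905674 -0.09412772]
[[0.9693, 0.2461, -0.0001], [0.2461, -0.9693, -0.0003], [-0.0002, 0.0003, -1.0]]
to go cm [-0.05558404 -0.19782863  7.07421995]
791 [ 0.47273143 -0.20888485  0.16561214] [ 0.4623022  -0.21886087  0.16203283] [ 0.48187569 -0.19939164  0.16767705]
```

The wrist camera puts the knob at about (0.472, -0.209, 0.166), and the fingertips are already within 2 mm of its axis. I'll go down to just above it.

```bash
python3 -m inch '[[-1,-0.1,-0.1,0.5,0,0,0],[-1,0,0,1,0,0,0],[-1,0,0,1,0,0,0],[-1,0,0,1,0,0,0],[-1,0,0,1,0,0,0],[-1,0,0,1,0,0,0],[-1,0,0,0.5,0,0,0],[-1,0,0,0,0,0,0],[-1,0,0,0,0,0,0],[-1,0,0,0,0,0,0]]'
python3 -m inch '[[-1,0,0,0.1,0,0,0],[-1,0,0,0.1,0,0,0],[-1,0,0,0.1,0,0,0],[-1,0,0,0.1,0,0,0],[-1,0,0,0.1,0,0,0],[-1,0,0,0.1,0,0,0],[-1,0,0,0.1,0,0,0],[-1,0,0,0.1,0,0,0],[-1,0,0,0.1,0,0,0],[-1,0,0,0.1,0,0,0],[-1,0,0,0,0,0,0],[-1,0,0,0,0,0,0]]'
python3 d.py
```

```text
clock: 3.35
eef_pos: [0.4724, -0.2095, 0.2431]
tool_rot: [[0.97, 0.243, 0.001], [0.243, -0.97, -0.001], [0.001, 0.001, -1.0]]
wrist_force: [0.3, 0.5, -0.8]
opening: 0.0005
grasp_force: 0.0
clock: 4.35
eef_pos: [0.4724, -0.2089, 0.2327]
tool_rot: [[0.97, 0.244, -0.0], [0.244, -0.97, -0.0], [-0.0, -0.0, -1.0]]
wrist_force: [0.4, -0.0, -0.4]
opening: 0.0006
grasp_force: 0.0
4.35 [ 0.47235676 -0.20890903  0.23265335] tip [ 0.47234927 -0.20890913  0.16865335] 0.0005621547895766218 [ 0.36683008 -0.02826926 -0.37445827]
[[0.9697, 0.2443, -0.0001], [0.2443, -0.9697, -0.0], [-0.0001, -0.0, -1.0]]
to go cm [ 0.06600376 -0.11837429  0.06533064]
```

Now I'll press slowly, in short calls, watching the force.

```bash
python3 -m inch '[[-1,0,0,0.1,0,0,0],[-1,0,0,0.1,0,0,0],[-1,0,0,0.1,0,0,0],[-1,0,0,0.1,0,0,0],[-1,0,0,0,0,0,0],[-1,0,0,0,0,0,0]]'|grep -E 'eef|force|clock'
python3 -m inch '[[-1,0,0,0.1,0,0,0],[-1,0,0,0.1,0,0,0],[-1,0,0,0.1,0,0,0],[-1,0,0,0,0,0,0],[-1,0,0,0,0,0,0]]'|grep -E 'eef|force'
```

```text
clock: 4.85
eef_pos: [0.4724, -0.209, 0.2286]
wrist_force: [-0.1, 0.8, -0.8]
grasp_force: 0.1
eef_pos: [0.4723, -0.2089, 0.2256]
wrist_force: [-0.8, -0.1, -1.0]
grasp_force: 0.1
```

```bash
python3 -m inch '[[-1,0,0,0.1,0,0,0],[-1,0,0,0.1,0,0,0]]'|grep -E 'eef|force'
python3 -m inch '[[-1,0,0,0.1,0,0,0]]'|grep -E 'eef|force'
python3 - <<'E'
from h import *
c=capture("scene");cv2.imwrite("pics/s2.png",cv2.resize(c["img"][140:280,160:340],None,fx=4,fy=4))
E
```

```text
eef_pos: [0.4724, -0.2089, 0.2237]
wrist_force: [-0.4, 0.0, 1.8]
grasp_force: 1.1
eef_pos: [0.4724, -0.2089, 0.2227]
wrist_force: [-0.0, 1.0, 2.1]
grasp_force: 1.1
```

View pics/s2.png

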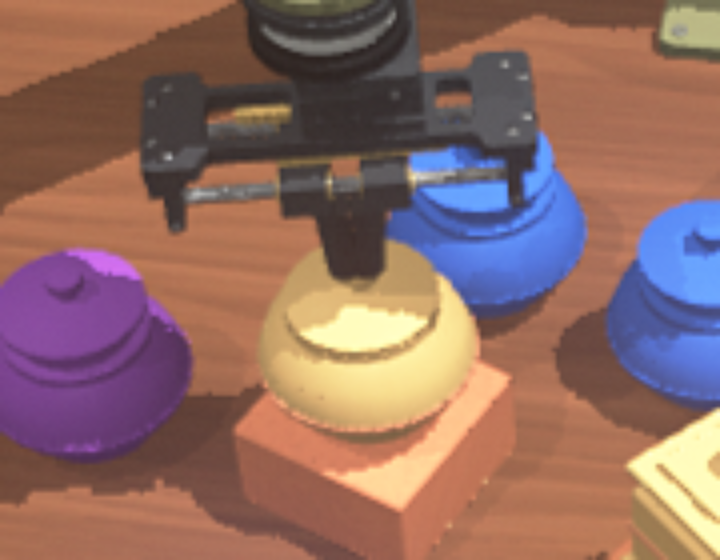

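The fingertips are on the knob (crop pixel about (355, 275)), and the lid is sliding at 2–3 N. I'll press on towards the stop in small steps.

```bash
f(){ grep -E 'eef|wrist_f'; }
python3 -m inch '[[-1,0,0,0.1,0,0,0]]'|f
python3 -m inch '[[-1,0,0,0.1,0,0,0]]'|f
python3 -m inch '[[-1,0,0,0.05,0,0,0]]'|f
python3 -m inch '[[-1,0,0,0.05,0,0,0]]'|f
```

```text
eef_pos: [0.4724, -0.2089, 0.2223]
wrist_force: [-3.3, 2.1, 19.2]
eef_pos: [0.4724, -0.2089, 0.2222]
wrist_force: [-5.4, 2.0, 28.6]
eef_pos: [0.4724, -0.2089, 0.2222]
wrist_force: [-4.7, 2.0, 27.8]
eef_pos: [0.4724, -0.2089, 0.2222]
wrist_force: [-6.8, 1.9, 31.9]
```

The force rose at once to about 30 N with no further travel, so the lid is home. Now I'll withdraw straight up.

```bash
python3 -m inch '[[-1,0,0,-0.2,0,0,0],[-1,0,0,-0.2,0,0,0],[-1,0,0,-0.5,0,0,0],[-1,0,0,-1,0,0,0],[-1,0,0,-1.5,0,0,0],[-1,0,0,-2,0,0,0],[-1,0,0,-2,0,0,0],[-1,0,0,-2,0,0,0],[-1,0,0,-1.5,0,0,0],[-1,0,0,-0.5,0,0,0],[-1,0,0,0,0,0,0],[-1,0,0,0,0,0,0]]'
python3 -m inch '[[-1,0,0,0,0,0,0],[-1,0,0,0,0,0,0],[-1,0,0,0,0,0,0],[-1,0,0,0,0,0,0]]'|grep -E 'eef|wrist_f'
python3 - <<'E'
from h import *
for n in("wrist","top"):
    c=capture(n)
    Z=c["range_z"];v,u=np.nonzero(Z>0);P=world(c,np.c_[u,v],Z[v,u])
    d=np.hypot(P[:,0]-.4725,P[:,1]+.2085)
    k=(d<.03)&(P[:,2]>.15)&(P[:,2]<.18);l=(d<.035)&(d>.016)&(P[:,2]>.12)&(P[:,2]<.16)
    print(n,k.sum(),np.median(P[k],0),np.median(P[l,2]))
c=capture("scene");cv2.imwrite("pics/s3.png",cv2.resize(c["img"][120:260,160:340],None,fx=4,fy=4))
E
```

```text
clock: 6.9
eef_pos: [0.4721, -0.2089, 0.3334]
tool_rot: [[0.97, 0.244, -0.001], [0.244, -0.97, 0.0], [-0.0, -0.0, -1.0]]
wrist_force: [-0.2, 0.6, 0.1]
opening: 0.0005
grasp_force: 0.0
eef_pos: [0.4722, -0.2088, 0.3331]
wrist_force: [-0.5, -0.2, 0.4]
wrist 619 [ 0.47284997 -0.20889196  0.15679377] 0.14070638326207874
top 0 [nan nan nan] 0.14058128035454298
  return _methods._mean(a, axis=axis, dtype=dtype,
  ret = um.true_divide(
```

View pics/s3.png

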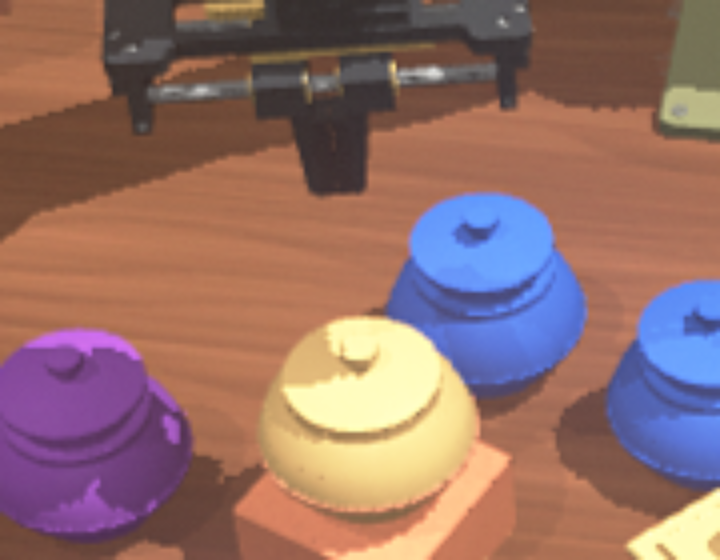

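The lid now sits on the rim (crop pixel about (360, 375)), and the knob top reads 0.157–0.158 m against 0.158 m when home. The pot hasn't moved and the tool is well clear, so I'm handing in.

```bash
python3 -c "from bench import *;print(close_job())"
```

```text
the job is handed in; nothing more can be done
None
```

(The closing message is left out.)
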